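Slide the top culture dish off the stack into the colony counter

TASK

Slide the top culture dish off the stack sideways onto the deck of the colony counter, without lifting or tipping it, and on across the deck until it drops into the round recess and lies flat there. Leave the two dishes below stacked where they are, and do not shift the other things on the worktop.

Things in the scene. Friction and masses are not known exactly. Their poses are not given: they have to be found in the camera images.
- dish_top: Top dish of a stack of three equal closed culture dishes (lid and base are one piece), clear with a straw-coloured filling: a disc 90 mm in diameter and 15 mm high, about 60 g, too wide for most grippers. Origin at the centre of its underside, z up; at the start the underside is 30 mm above the worktop.
- dish_middle: Middle dish of the stack, same size; origin at the centre of its underside, 15 mm above the worktop. Nothing fastens the dishes to one another; only friction holds them.
- dish_bottom: Bottom dish of the stack, same size, loose on the worktop; origin at the centre of its underside.
- colony_counter: Colony counter, a low white box fixed on the worktop with a flat deck: 150 mm (its x) by 180 mm (its y) by 28 mm high, so the deck is 2 mm lower than the underside of the top dish. Origin at the centre of its underside. The stack stands about 5 to 15 mm clear of its -y side (about its right-hand side seen from the robot). The +y direction points from that side towards the recess.
- recess (a point): Centre of the floor of the round recess in the colony counter's deck: 95 mm in diameter, 5 mm deep, its floor 23 mm above the worktop; it lies 22 mm from the counter's origin along its +y. A seated dish stands 10 mm proud of the deck.
- oil_bottle: Small brown bottle with a black cap, 25 mm in diameter and 62 mm high, beside the stack on the side away from the robot; bystander, origin at the centre of its underside.
- stain_bottle_3: Stain bottle with a purple body, 39 mm in diameter and 82 mm high, just beyond the counter's +y side; bystander, origin at the centre of its underside.
- coverslip_box: White carton 42 x 60 x 30 mm, just beyond the counter's +y side and nearer the robot; bystander, origin at the centre of its underside.
- timer: White bench timer 60 x 68 x 24 mm on the worktop to the right of the stack; bystander, origin at the centre of its underside.
Not all that is in view belongs to the job. Leave any purple look-alike of the dish_top alone.

How it is judged:
On the way:
1. the top dish has been slid clear of the lower dishes and is on the counter's deck (horizontal distance between dish_top and dish_middle above 0.092 m and contact force between dish_top and colony_counter above 0.05 N and z of dish_top in the frame of colony_counter above 0.0265 m), for 0.05 s.
At the end, for the whole second after the job is handed in: The top dish lies in the counter's recess: centre within 5 mm of the recess centre, underside within 2 mm of the recess floor, flat within 0.04 rad, at rest; the middle and bottom dishes are still stacked, each within 10 mm of where it started (horizontal distance between dish_top and recess below 0.005 m and z of dish_top in the frame of recess below 0.002 m and angle between dish_top's own z axis and vertical below 0.04 rad and linear speed of dish_top below 0.01 m/s and horizontal distance between dish_middle and dish_bottom below 0.01 m and distance of each of dish_middle, dish_bottom from where it was at the start of the episode below 0.01 m); the robot touches nothing.
It fails at once if a lower dish is shifted by more than 10 mm (distance of any of dish_middle, dish_bottom from where it was at the start of the episode above 0.01 m).
It fails at once if the top dish is lifted (underside more than 45 mm above the worktop, 15 mm above its start) instead of slid (height (world z) of dish_top above 0.045 m).
It fails at once if the top dish is tipped by more than 0.3 rad (angle between dish_top's own z axis and vertical above 0.3 rad).
It fails at once if a bystander is shifted by more than 15 mm (distance of any of oil_bottle, stain_bottle_3, coverslip_box, timer from where it was at the start of the episode above 0.015 m).
It also fails if it takes over 43 s, if anything falls off the work surface, if the arm or the gripper's body presses on something with over 40 N, if the wrist force passes 120 N, or if a joint passes its speed limit or range.

ROBOT

A 6-joint arm with a two-finger parallel gripper is mounted at the origin on a cart in front of the work surface, level with it; the furniture and walls round the work are solid. World frame = base frame: x ahead of the robot, y to its left, z up, the work surface at z = 0. Lengths are in m, angles in rad, forces in N, time in s.
With the tool pointing down it reaches from about 0.25 to 0.8 m from the base axis. Payload 3.9 kg.
Tool frame: the origin (TCP) lies at the very end of the fingers, on their centre line; the grasp point (between the pads) lies 19 mm behind it; z points along the fingers, y is the line along which they close (so a half turn about z gives the same grasp; the last joint's range is limited). The gripper opens to 85 mm and grips with 20 to 120 N. Pads are 22 mm wide; open, the fingers measure 114 mm over their backs; the gripper's body (76 mm by 85 mm) begins 54 mm behind the grasp point. The pads swing forward as they close: fully open they stand 13 mm farther back than shut.
Start: joints at [-1.234, 0.26, -0.138, 1.173, 0, 1.571], TCP at [0.173, -0.495, 0.231] pointing down, gripper open.
Joint ranges: [-2.78, 2.78], [-0.83, 1.72], [-1.28, 1.37], [-1.9, 2.12], [-1.57, 1.48], [-3.14, 3.14]. Speed limits (rad/s): [2.57, 2.57, 3.14, 3.14, 3.14, 3.14].

INTERFACE

Orientations are given as a rotation vector (axis times angle).
In Python, from workcell import readout, capture, get_calibration, job gives the robot as it stands.
- The arm moves only by the tool step_arm, never from a script. Its argument "series" is one flat list of numbers, 5 for each row, row after row: the gripper command: -1 is shut, 1 is fully open, values between are in proportion, then the shift along the world's x, y, z in m, then the turn about the world's z in degrees. A call has 1 to 12 rows; each row is the pose to reach, as a shift and turn from the pose commanded when the call began; what a row does not reach only later rows make up. A row lasts 1/8 s, in which the tool goes at most 62.5 mm and 10.7 degrees, less where a joint would pass 70% of its speed; a pose out of reach is approached as far as the arm can. A call with a gripper value outside its range is refused whole. The fingers move at their own pace and stop on an object; the grip force is fixed at half the most. Time passes only in rows, so rows that repeat a pose let the fingers close. It gives the time, the measured TCP pose, the force, the opening and the grip force at its end, in the units of the state.
- readout.get_obs(): the state, without advancing time (a new reading comes with each control period).
- capture(name): name is "scene" or "side" or "wrist"; returns (picture, depth): 400x640x3 uint8, red, green, blue; 400x640 float32, m along the optical axis (not along the pixel's ray), 0 where there is no reading.
- get_calibration(name): a dict with "camera_matrix" (3x3 intrinsics, pixels), "R" (3x3) and "t" (3): a world point X has camera coordinates R X + t. Camera axes: x right, y down, z forward; pixel columns grow to the right and rows downward; lengths in m; the calibration is good to about 2 mm. A picture is of the moment at which its call begins: read the wrist's pose just before it. get_calibration takes no time and is no camera call; for the wrist camera it gives the pose at the moment of the call.
- job.finish_job(): hands the job in; it is judged then, once.
The state is a dict: "time_s": time; "joints": joint angles; "joint_velocities": joint speeds; "joint_torque": joint torques, N m; "position": TCP position; "ee_rot": TCP orientation; "force": force on the tool from outside, world axes, zero at the start; "moment": the same for the moment, N m; "opening": opening from 0.0 (shut) to 1.0 (fully open); "grip_force": force on a finger pad.
Only numpy, scipy, OpenCV 4.12 (cv2) and the standard library are available. Lean on these libraries where they do the work, as an engineer would, in place of code of your own. Each camera call takes 0.05 s, during which the arm holds its last target. There are 200 camera calls.

## Working session

There is one attempt and no reset: what is moved stays moved. The work goes in short steps, Python scripts to look and compute and a tool call to move; the robot and the scene stay as the last step left them, time stands still between calls to the robot, and variables do not carry over. Pictures are saved under pics/ and viewed, at most 10 in all, crops included, and the job is handed in when it is done.

Besides the shell and the picture viewer there is one more tool, called after ">>>" as name(argument=value, ...), one argument or row to a line, values as JSON. step_arm: Moves the arm, as the interface text tells. Its arguments: {"type":"object","properties":{"series":{"type":"array","items":{"type":"number"}}},"required":["series"]}

```bash
mkdir -p pics; python3 - <<'E'
from workcell import readout, capture, get_calibration
import cv2, numpy as np
o=readout.get_obs(); print(o['time_s'],o['position'],o['ee_rot'],o['opening'])
for n in ['scene','side']:
    p,d=capture(n); c=get_calibration(n)
    cv2.imwrite(f'pics/{n}0.png',p[:,:,::-1]); np.savez(f'{n}0.npz',p=p,d=d,K=c['camera_matrix'],R=c['R'],t=c['t'])
    print(n,-np.array(c['R']).T@np.array(c['t']))
E
```

```text
0.0 [ 0.17326871 -0.49485139  0.23047467] [-3.09525798e+00 -5.26208050e-01  4.74783143e-04] 1.0024946297048751
scene [-0.02208161  0.5604622   0.68401967]
side [0.40091151 0.85798717 0.6807582 ]
```

View pics/scene0.png

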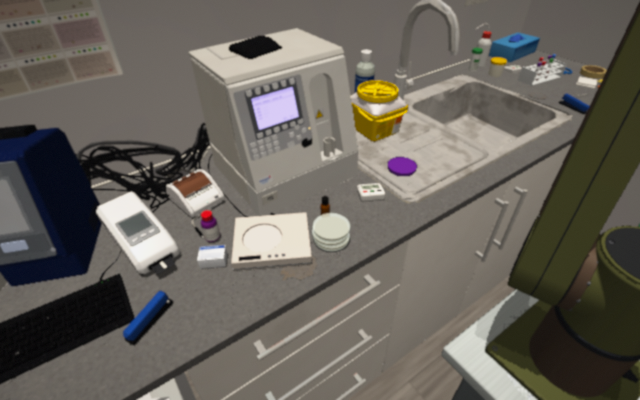

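View pics/side0.png

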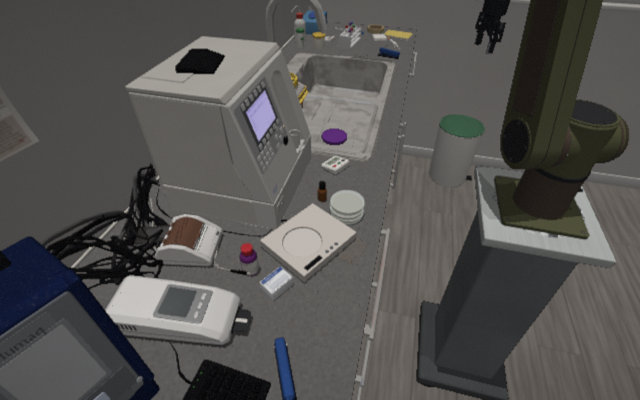

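Candidates for dish_top: the pale disc on the stack at scene (331,226), and a purple look-alike disc at scene (402,166) in the sink. The description fits the pale stack beside the white counter at (272,240). The oil bottle is at (325,205), the timer at (370,190), the stain bottle at (209,226) and the carton at (211,256).

```bash
python3 - <<'E'
import cv2, numpy as np
z=np.load('scene0.npz');w=np.load('side0.npz')
def up(p,r,c,h,wd,s): return cv2.resize(p[r:r+h,c:c+wd,::-1],None,fx=s,fy=s,interpolation=cv2.INTER_CUBIC)
a=up(z['p'],180,180,100,200,4); b=up(w['p'],145,230,50,0+150,4)
cv2.imwrite('pics/crop_scene.png',a)
b=up(w['p'],140,230,145,150,4); cv2.imwrite('pics/crop_side.png',b)
E
```

```text
(no output)
```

View pics/crop_scene.png

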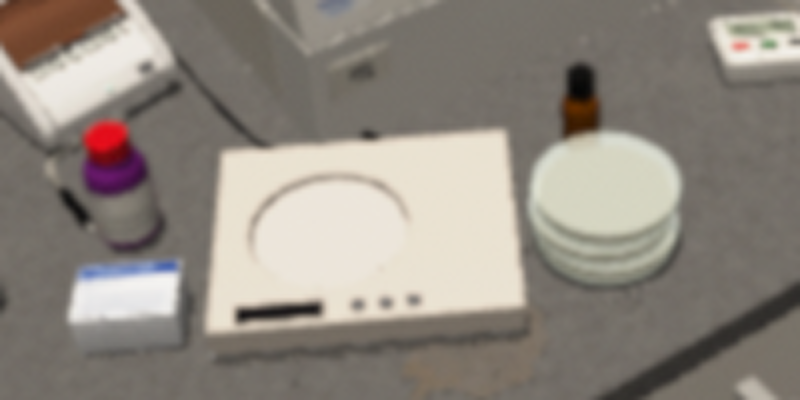

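View pics/crop_side.png

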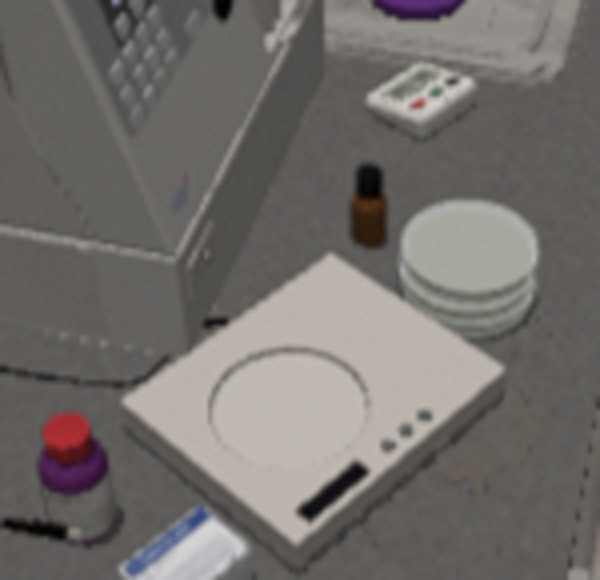

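The crops show the stack of pale dishes: top ellipse at scene crop (529–682, 132–237) and side crop (400–538, 201–295). The deck corners and the recess are clear in both. I'll cast these onto planes.

```bash
cat > h.py <<'E'
import numpy as np
def cast(uv,zp,c):
    uv=np.atleast_2d(uv).astype(float); K,R,t=(np.array(c[k]) for k in ('K','R','t'))
    r=np.c_[uv,np.ones(len(uv))]@np.linalg.inv(K).T@R; C=-R.T@t.ravel()
    return (C+r*((zp-C[2])/r[:,2])[:,None])[:,:2]
E
python3 - <<'E'
import numpy as np; from h import cast
D={'scene':((180,180),[(222,150),(505,130),(527,310),(207,333)],(529,682,132,237),(250,408,175,286),(580,132),[(735,80)]),
'side':((230,140),[(122,402),(332,253),(504,370),(300,545)],(400,538,201,295),(209,369,348,468),(369,240),[(420,135)])}
for n,(off,cor,dish,rec,oil,tim) in D.items():
    c=np.load(n+'0.npz'); f=lambda a:np.array(a)/4+off
    P=cast(f(cor),.028,c)
    if n=='side': P=P  # order: far+y? 
    print(n,'corners',P.round(4).tolist(),'mean',P.mean(0).round(4),'edges',np.linalg.norm(np.roll(P,-1,0)-P,axis=1).round(3))
    for nm,e,z in (('dish',dish,.045),('rec',rec,.028)):
        th=np.linspace(0,2*np.pi,24); E=np.c_[(e[0]+e[1])/2+(e[1]-e[0])/2*np.cos(th),(e[2]+e[3])/2+(e[3]-e[2])/2*np.sin(th)]
        Q=cast(f(E),z,c); print(nm,((Q.max(0)+Q.min(0))/2).round(4),Q.ptp(0).round(3) if hasattr(Q,'ptp') else np.ptp(Q,axis=0).round(3))
    print('oil base',cast(f([oil]),0,c).round(3),'timer near corner',cast(f(tim),0,c).round(3))
E
```

```text
scene corners [[0.6813, 0.3305], [0.592, 0.1734], [0.4582, 0.2477], [0.5484, 0.4035]] mean [0.57   0.2888] edges [0.181 0.153 0.18  0.152]
dish [0.5017 0.1604] [0.09  0.092]
rec [0.5807 0.3083] [0.098 0.089]
oil base [[0.587 0.117]] timer near corner [[ 0.568 -0.002]]
side corners [[0.6783, 0.3349], [0.5918, 0.177], [0.4627, 0.2518], [0.5472, 0.4066]] mean [0.57   0.2926] edges [0.18  0.149 0.176 0.149]
dish [0.5023 0.1658] [0.088 0.092]
rec [0.5813 0.3124] [0.095 0.093]
oil base [[0.579 0.128]] timer near corner [[0.57  0.003]]
```

Two views agree to about 4 mm. The dish is at (0.502, 0.163) and the recess at (0.581, 0.310), so the push is about 167 mm at 61.7°. I'll push with the fingers half open as a two-point cradle, turned 42.4° so that they close across the push direction.

>>> step_arm(
  series=[0.1,0.025,0.05,0,4,0.1,0.05,0.1,0,8,0.1,0.075,0.15,0,12,0.1,0.1,0.2,0,16,0.1,0.125,0.25,0,20,0.1,0.15,0.3,0,24,0.1,0.175,0.35,0,28,0.1,0.2,0.4,0,32,0.1,0.225,0.45,0,36,0.1,0.25,0.5,0,40,0.1,0.27,0.55,0,42.4,0.1,0.298,0.6,0,42.4],
)

```text
time_s: 1.6
position: [0.4713, 0.1062, 0.231]
ee_rot: [2.696, 1.612, -0.001]
force: [0.9, -0.8, -0.4]
opening: 0.552
grip_force: 0.0
```

```bash
python3 - <<'E'
from workcell import capture, get_calibration
import cv2, numpy as np
c=get_calibration('wrist'); p,d=capture('wrist')
cv2.imwrite('pics/wrist1.png',p[:,:,::-1]); np.savez('wrist1.npz',p=p,d=d,K=c['camera_matrix'],R=c['R'],t=c['t'])
E
```

```text
(no output)
```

View pics/wrist1.png

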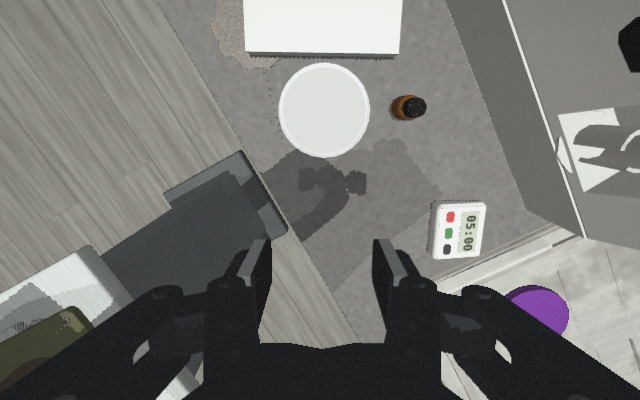

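Wrist view: top dish circle at (324,110), counter -y edge at rows 50–53, oil bottle at (409,107), timer at (458,230), fingers centred near column 322. I'll check the dish centre from this close view.

```bash
python3 - <<'E'
import numpy as np,cv2; from h import cast
c=np.load('wrist1.npz'); p=c['p'].astype(int)
m=((p.min(2)>175)).astype(np.uint8); m[:57]=0; m[160:]=0; m[:,:260]=0; m[:,380:]=0
k=max(cv2.findContours(m,0,1)[0],key=cv2.contourArea); (u,v),r=cv2.minEnclosingCircle(k); print(u,v,r,cv2.contourArea(k)/np.pi/r**2)
Q=cast(k[:,0],.045,c); cc,rr=cv2.minEnclosingCircle(Q.astype(np.float32)*1000); print('dish mm',cc,rr)
print('deck -y edge',cast([(245,51),(400,54)],.028,c).round(4),'oil cap',cast([(415,107)],.062,c).round(3))
E
```

```text
323.8874816894531 109.53736877441406 47.55048751831055 0.9434354723384055
dish mm (503.4071044921875, 161.32980346679688) 44.7899169921875
deck -y edge [[0.4625 0.2479]
 [0.5949 0.1738]] oil cap [[0.579 0.125]]
```

>>> step_arm(
  series=[0.1,0.002,-0.001,-0.05,0,0.1,0.002,-0.001,-0.1,0,0.1,0.002,-0.001,-0.14,0,0.1,0.002,-0.001,-0.17,0,0.1,0.002,-0.001,-0.19,0,0.1,0.002,-0.001,-0.198,0,0.1,0.002,-0.001,-0.198,0],
)

```text
time_s: 2.52
position: [0.4731, 0.1033, 0.033]
ee_rot: [-2.697, -1.611, 0.002]
force: [0.0, 0.7, 1.0]
opening: 0.549
grip_force: 0.0
```

```bash
python3 - <<'E'
from workcell import capture
import cv2, numpy as np
a=[]
for n,(r,c) in {'side':(130,230),'scene':(170,230)}.items():
    p,d=capture(n); a.append(cv2.resize(p[r:r+130,c:c+160,::-1],None,fx=2.5,fy=2.5,interpolation=cv2.INTER_CUBIC))
cv2.imwrite('pics/low.png',np.hstack(a))
E
```

```text
(no output)
```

View pics/low.png

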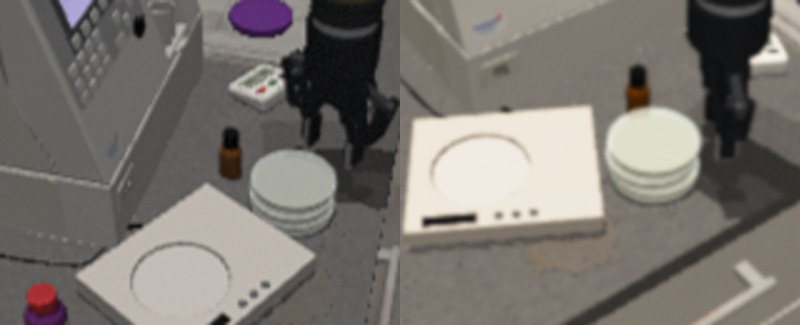

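The fingers are behind the stack at top-dish height, clear of everything. Now the slow push.

>>> step_arm(
  series=[0.1,0.0037,0.0071,0,0,0.1,0.0061,0.0115,0,0,0.1,0.0079,0.015,0,0,0.1,0.0103,0.0195,0,0,0.1,0.0126,0.0239,0,0,0.1,0.0149,0.0283,0,0,0.1,0.0177,0.0336,0,0,0.1,0.0205,0.0389,0,0,0.1,0.0233,0.0443,0,0,0.1,0.0261,0.0496,0,0,0.1,0.0289,0.0549,0,0,0.1,0.0317,0.0602,0,0],
)

```text
time_s: 4.12
position: [0.5054, 0.1641, 0.0333]
ee_rot: [-2.697, -1.611, 0.0]
force: [-0.3, -1.0, 0.1]
opening: 0.552
grip_force: 0.3
```

```bash
python3 - <<'E'
from workcell import capture
import cv2, numpy as np
a=[]
for n,(r,c) in {'side':(130,230),'scene':(170,230)}.items():
    p,d=capture(n); a.append(cv2.resize(p[r:r+130,c:c+160,::-1],None,fx=2.5,fy=2.5,interpolation=cv2.INTER_CUBIC))
cv2.imwrite('pics/push1.png',np.hstack(a))
E
```

```text
(no output)
```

View pics/push1.png

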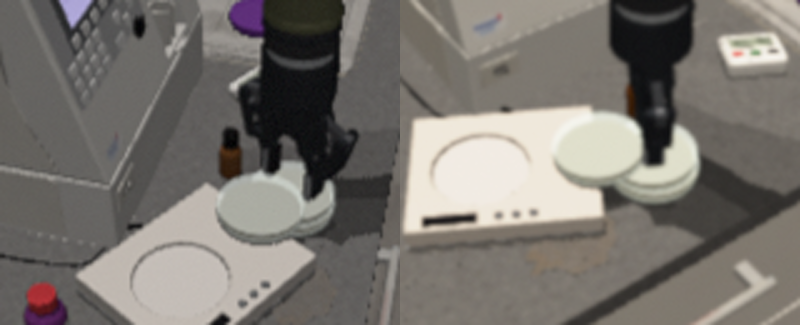

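The top dish is sliding flat over the counter's edge and the lower two are unmoved. Continuing.

>>> step_arm(
  series=[0.1,0.0028,0.0053,0,0,0.1,0.0058,0.0111,0,0,0.1,0.009,0.0173,0,0,0.1,0.0122,0.0235,0,0,0.1,0.0155,0.0297,0,0,0.1,0.0187,0.0359,0,0,0.1,0.0219,0.0421,0,0,0.1,0.0252,0.0484,0,0,0.1,0.0284,0.0546,0,0,0.1,0.0317,0.0608,0,0,0.1,0.0347,0.0666,0,0,0.1,0.0372,0.0714,0,0],
)

```text
time_s: 5.72
position: [0.5426, 0.2355, 0.0333]
ee_rot: [2.697, 1.611, 0.0]
force: [0.5, -1.0, -0.5]
opening: 0.546
grip_force: 0.2
```

```bash
python3 - <<'E'
from workcell import capture, get_calibration
import cv2, numpy as np
a=[]
for n,(r,c) in {'side':(150,230),'scene':(170,220)}.items():
    p,d=capture(n); k=get_calibration(n); np.savez(f'{n}2.npz',p=p,d=d,K=k['camera_matrix'],R=k['R'],t=k['t'])
    a.append(cv2.resize(p[r:r+130,c:c+130,::-1],None,fx=3,fy=3,interpolation=cv2.INTER_CUBIC))
cv2.imwrite('pics/push2.png',np.hstack(a))
E
```

```text
(no output)
```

View pics/push2.png

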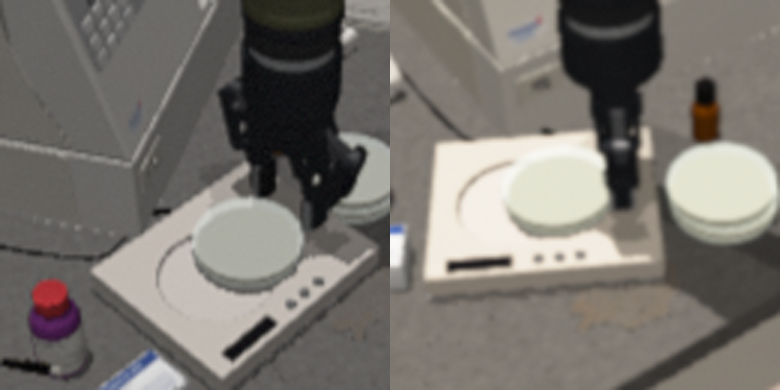

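The dish is flat on the deck, partly over the recess, and the lower dishes are clear at right. Checking the lateral alignment from the ellipses (side crop centre about (248,235), scene crop about (558,190)).

```bash
python3 - <<'E'
import numpy as np; from h import cast
d=np.array([.466,.885]);e=np.array([.885,-.466])
for n,uv,off in (('side',(248,235),(230,150)),('scene',(557-390,190),(220,170))):
    c=np.load(n+'2.npz'); P=cast([np.array(uv)/3+off],.043,c)[0]
    r=np.array({'side':(.5813,.3124),'scene':(.5807,.3083)}[n])
    print(n,P.round(4),'along/lateral to go mm',((r-P)@d*1000).round(1),((r-P)@e*1000).round(1))
E
```

```text
side [0.5648 0.2788] along/lateral to go mm 37.5 -1.0
scene [0.559  0.2821] along/lateral to go mm 33.2 7.0
```

>>> step_arm(
  series=[0.1,0.0018,0.0035,0,0,0.1,0.0041,0.008,0,0,0.1,0.0064,0.0124,0,0,0.1,0.0083,0.016,0,0,0.1,0.0102,0.0196,0,0,0.1,0.0115,0.0222,0,0,0.1,0.0124,0.024,0,0,0.1,0.0133,0.0257,0,0,0.1,0.0143,0.0275,0,0,0.1,0.0147,0.0284,0,0,0.1,0.015,0.029,0,0,0.1,0.015,0.029,0,0],
)

```text
time_s: 7.32
position: [0.5574, 0.2641, 0.0333]
ee_rot: [-2.697, -1.611, -0.0]
force: [0.1, 1.0, 0.4]
opening: 0.548
grip_force: 0.0
```

```bash
python3 - <<'E'
from workcell import capture, get_calibration
import cv2, numpy as np
a=[]
for n,(r,c) in {'side':(150,230),'scene':(170,220)}.items():
    p,d=capture(n); k=get_calibration(n); np.savez(f'{n}3.npz',p=p,d=d,K=k['camera_matrix'],R=k['R'],t=k['t'])
    a.append(cv2.resize(p[r:r+130,c:c+130,::-1],None,fx=3,fy=3,interpolation=cv2.INTER_CUBIC))
    # heights of dish-top patch from depth around recess centre
    K,R,t=(np.array(k[q]) for q in('camera_matrix','R','t')); t=t.ravel()
    x=K@(R@np.array([.5815,.309,.04])+t); u,v=(x[:2]/x[2]).round().astype(int)
    Z=d[v-3:v+4,u-3:u+4]; V,U=np.mgrid[v-3:v+4,u-3:u+4]
    X=np.linalg.inv(K)@np.stack([U*Z,V*Z,Z]).reshape(3,-1); W=R.T@(X-t[:,None]); print(n,u,v,np.median(W[2]))
cv2.imwrite('pics/push3.png',np.hstack(a))
E
```

```text
side 302 237 0.04060759458048009
scene 261 233 0.04052870315080032
```

View pics/push3.png

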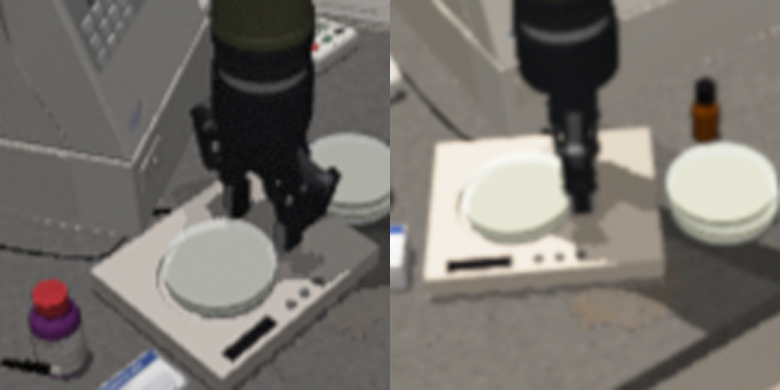

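The dish is almost concentric, with a thin crescent of recess left on the far side. It's not surely down yet, so I'll nudge a few mm more and compare depth against the deck.

>>> step_arm(
  series=[0.1,0.0005,0.0009,0,0,0.1,0.0009,0.0018,0,0,0.1,0.0014,0.0027,0,0,0.1,0.0014,0.0027,0,0],
)

```text
time_s: 7.92
position: [0.5588, 0.2669, 0.0333]
ee_rot: [2.697, 1.611, 0.0]
force: [0.1, 0.2, 0.7]
opening: 0.546
grip_force: 0.1
```

```bash
cat > ht.py <<'E'
from workcell import capture, get_calibration
import numpy as np
def run():
    for n in('side','scene'):
        p,d=capture(n); k=get_calibration(n); K,R,t=(np.array(k[q]) for q in('camera_matrix','R','t')); t=t.ravel()
        np.savez(n+'_last.npz',p=p,d=d,K=K,R=R,t=t)
        V,U=np.mgrid[:400,:640]; W=(R.T@(np.linalg.inv(K)@np.stack([U*d,V*d,d]).reshape(3,-1)-t[:,None]))
        C=np.array([.5704,.2905]);u=np.array([.49,.872]);e=np.array([.872,-.49])
        y=u@(W[:2]-C[:,None]);x=e@(W[:2]-C[:,None]);z=W[2]
        f=lambda m:(np.median(z[m])*1000).round(2)
        D=(x**2+(y-.022)**2<.035**2)&(z<.06); S=[f(D&(s*x>.015)) for s in(1,-1)]+[f(D&(y-.022>.015))]
        print(n,'dish',f(D),'+x,-x,+y',S,'deck',f((abs(x)<.065)&(y<-.04)&(y>-.08)&(z<.06)),'deck +x far',f((x>.055)&(x<.07)&(abs(y)<.07)))
run()
E
python3 ht.py; python3 - <<'E'
import numpy as np
E
```

```text
side dish 38.19 +x,-x,+y [np.float64(38.14), np.float64(38.03), np.float64(38.26)] deck 28.22 deck +x far 29.03
scene dish 37.96 +x,-x,+y [np.float64(37.86), np.float64(37.85), np.float64(38.34)] deck 27.99 deck +x far 27.95
```

The dish stands 10 mm proud of the deck and lies flat, so it is seated. I'll back off, lift, and check.

>>> step_arm(
  series=[0.1,-0.002,-0.004,0,0,0.1,-0.005,-0.009,0,0,0.1,-0.005,-0.009,0.02,0,0.1,-0.005,-0.009,0.06,0,0.1,-0.005,-0.009,0.11,0,0.1,-0.03,-0.05,0.15,0,0.1,-0.05,-0.09,0.18,0,0.1,-0.05,-0.09,0.18,0],
)

```text
time_s: 9.02
position: [0.5086, 0.1749, 0.2163]
ee_rot: [2.698, 1.606, 0.006]
force: [0.9, 0.1, -0.1]
opening: 0.548
grip_force: 0.0
```

```bash
python3 ht.py; python3 - <<'E'
import cv2, numpy as np
a=[]
for n,(r,c) in {'side':(150,230),'scene':(170,220)}.items():
    p=np.load(n+'_last.npz')['p']; a.append(cv2.resize(p[r:r+130,c:c+130,::-1],None,fx=3,fy=3,interpolation=cv2.INTER_CUBIC))
cv2.imwrite('pics/end.png',np.hstack(a))
E
```

```text
side dish 37.99 +x,-x,+y [np.float64(37.97), np.float64(38.06), np.float64(37.93)] deck 28.34 deck +x far 28.2
scene dish 37.98 +x,-x,+y [np.float64(37.95), np.float64(38.3), np.float64(37.84)] deck 28.03 deck +x far 27.99
```

View pics/end.png

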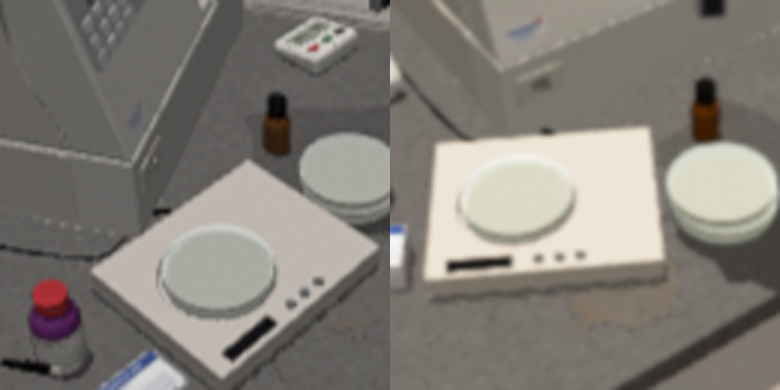

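The dish sits flat in the recess (side crop (218,270), scene crop (517,197)). The two lower dishes are still stacked, the bystanders are unmoved and the arm is clear.

```bash
python3 -c "
from workcell import job; print(job.finish_job())"
```

```text
the job is handed in; nothing more can be done
None
```

The top dish was slid across the deck and lies flat in the counter's recess; the lower two dishes are still stacked, nothing else in view moved, and the job is handed in (no verdict was returned).

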